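Unclip the counter scale's battery pack and stand it in the charger

ROBOT

A 6-joint arm with a two-finger parallel gripper is mounted at the origin on the work surface. World frame = base frame: x ahead of the robot, y to its left, z up, the work surface at z = 0. Lengths are in m, angles in rad, forces in N, time in s.
With the tool pointing down it reaches from about 0.3 to 0.875 m from the base axis. Payload 6.4 kg.
Tool frame: the origin (TCP) lies on the mounting face of the last link; the fingertips stand 166 mm ahead of it and the grasp point (between the pads) lies 147 mm ahead of it; z points along the fingers, y is the line along which they close (so a half turn about z gives the same grasp; the last joint's range is limited). The gripper opens to 88 mm and grips with 3 to 60 N. Pads are 18 mm wide; open, the fingers measure 123 mm over their backs; the gripper's body (75 mm by 187 mm) begins 45 mm behind the grasp point.
Start: joints at [0.968, 0.181, 1.607, -0, 1.354, -0.206], TCP at [0.222, 0.53, 0.405] pointing down, gripper open.
Joint ranges: [-2.99, 2.99], [-0.89, 2.07], [0.3, 2.58], [-1.14, 4.28], [0, 2.63], [-3.12, 3.12]. Speed limits (rad/s): [2.57, 2.57, 3.01, 3.14, 3.14, 3.14].

INTERFACE

Orientations are given as a unit quaternion [x, y, z, w].
In Python, from bench import r gives the robot as it stands.
- The arm moves only by the tool jog_arm, never from a script. Its argument "series" is a list that holds one entry, the list of rows, each a list of 4 numbers: the shift along the tool's x, y, z in cm, then the turn about the tool's z in degrees. In form: [[[dx, dy, dz, spin], ...]]. A call has 1 to 20 rows; each row is the pose to reach, as a shift and turn from the pose commanded when the call began, along the tool's axes at that moment; what a row does not reach only later rows make up. A row lasts 1/10 s, in which the tool goes at most 50 mm and 8.59 degrees, less where a joint would pass 70% of its speed; a pose out of reach is approached as far as the arm can. A call with a gripper value outside its range is refused whole. "grip" is the closure, from 0 (fully open) to 1 (shut), set as the call begins (left out, the last holds). The fingers move at their own pace and stop on an object; "grip_force" is the grip in N (left out, the last holds). Time passes only in rows, so rows that repeat a pose let the fingers close. It gives the time, the measured TCP pose, the force, the opening and the grip force at its end, in the units of the state.
- r.sense(): the state, without advancing time (a new reading comes with each control period).
- r.read_camera(name): name is "scene" or "top" or "wrist"; returns a dict with "color" (384x512x3 uint8, red, green, blue), "fx", "fy", "cx", "cy" (pixels), "R" (3x3) and "t" (3): a world point X has camera coordinates R X + t; the wrist camera has in their place "mount" (4x4, takes a point from camera to tool coordinates, whose origin is the TCP and whose axes are the flange's). Camera axes: x right, y down, z forward; pixel columns grow to the right and rows downward; lengths in m; the calibration is good to about 2 mm. A picture is of the moment at which its call begins: read the wrist's pose just before it. There is no depth.
- r.hand_in(): hands the job in; it is judged then, once.
The state is a dict: "clock": time; "joint_pos": joint angles; "qvel": joint speeds; "joint_torque": joint torques, N m; "tool_pos": TCP position; "tcp_rot": TCP orientation; "wrist_force": force on the tool from outside, world axes, zero at the start; "ft_torque": the same for the moment, N m; "finger_gap": finger opening in m; "grip_force": force on a finger pad.
Only numpy, scipy, OpenCV 4.12 (cv2) and the standard library are available. Lean on these libraries where they do the work, as an engineer would, in place of code of your own. Each camera call takes 0.05 s, during which the arm holds its last target. There are 200 camera calls.

TASK

The deli scale's battery is flat. Squeeze the pack's orange snap tab in and, keeping it squeezed, lift the pack straight out of the scale never tugging hard against its catch; stand it upright on the bare counter and let go. Then take it again by its two ribbed faces, leaving the tab alone, and lower it fully home into the blue-cheeked charging stand, the tab towards either blue cheek; do not drop it, and leave everything else on the counter where it is.

Things in the scene. Friction and masses are not known exactly. Their poses are not given: they have to be found in the camera images.
- pack: loose upright battery pack, dark grey box 60 (own x) x 44 (own y) x 110 mm tall (own z up), 0.3 to 0.65 kg; origin at the centre of its underside. Its two faces across own x (60 mm apart) are ribbed. On its +y face sits the orange snap tab. It starts latched in the scale's well, its axes along the scale's, with 2 mm of play on each side
- snap_tab (a joint): travel of the pack's sprung orange tab, m: 0 = standing out (latched), 0.009 = pressed fully in; unlatched from about 0.0075 wherever the pack sits in its play. It moves along the pack's -y, 8 N at rest rising to 16 N fully in, and springs back when let go. Squeezing its button and the opposite (-y) face together draws it in: grip with 25 to 35 N, a light grip may leave it latched. Pack with tab is 54 mm thick, 45 mm with the tab pressed in
- tab_face (a point): centre of the outer face of the orange button, 80 mm above the pack's underside. The button, 26 mm wide (x), spans 58 to 102 mm above the underside and stands 10 mm out from the +y face (1 mm when pressed). The same piece carries, 27 to 36 mm above the underside, a hook that stands 8.5 mm out from the +y face and catches under the scale's yellow catch until the tab is pressed
- scale: fixed white counter scale; origin on the counter under the axis of its battery well, x pointing from well to platter. The well block spans x -40 to +40, y -32 to +42 mm outside, its rim 77 mm above the counter, the tab side at +y. Behind it the body (240 x 240 mm, from x = 58 mm) rises to 85 mm, a display hump at x 68 to 98 mm to 105 mm, the steel platter to 100 mm
- scale_well (a point): centre of the well's floor, 30 mm above the counter, where the pack's underside rests; the pack stands 63 mm above the rim.
- catch: yellow ledge, 40 mm long, in the well's +y rim, part of the fixed scale: it lies 68 to 77 mm above the counter, its inner face 25 mm from the well's axis; the pack's hook sits 2 mm below it. Origin and axes as those of the scale. Tugged against it by more than 30 N it would crack; a lift with the tab fully in meets little resistance but the pack's weight
- charger: fixed charging stand; origin on the counter under the axis of its bay, x pointing to its grey power box. Two blue cheeks, 54 mm long (x), 9 mm thick, stand at y = -40 to -31 and +31 to +40 mm, 124 mm above the counter high; two grey stops across x, inner faces 66 mm apart, 6 mm thick, reach 42 mm above the counter. The power box begins at x = 65 mm and is 50 mm tall
- charger_bay (a point): centre of the bay's floor, 20 mm above the counter, 62 mm (y) by 66 mm (x). The pack goes in upright, own y along the charger's y, either way round. Centre pack plus tab (54 mm) between the cheeks: the pack's axis then lies 5 mm from the bay's, away from its tab. Held across its y faces it does not fit: the cheeks leave no room for fingers
- cheese: paper-banded block of cheese 90 x 70 x 45 mm on the scale's platter; leave alone; origin under its centre
- tin: red tin, 76 mm across, 100 mm tall, beyond the charger; leave alone; origin under its centre
- honey: amber jar, 64 mm across, 95 mm tall, beyond the charger; leave alone; origin under its centre
- pickles: green jar, 60 mm across, 110 mm tall, at the back of the counter; leave alone; origin under its centre
- carton: white biscuit carton with red dots, 120 x 80 x 150 mm, at the left side; leave alone; origin under its centre
- basket: slatted wooden basket 160 x 120 x 70 mm, at the right side; leave alone; origin under its centre
- dish: white sample dish, 90 mm across, 25 mm tall, on the near side; leave alone; origin under its centre. The counter in the middle, 0.42 to 0.55 m ahead of the robot and within 0.1 m either side of its x axis, is always bare
Things that resemble listed ones, but are neither listed nor needed, are in the scene too. Leave any purple look-alike of the pack alone. Leave any purple look-alike of the charger alone.

How it is judged:
By the outcome, as a careful person would: the job done as asked, in the order asked, and still so for the second after the job is handed in, with the robot touching nothing.
It also fails if it takes over 54 s, if anything falls off the work surface, if the arm or the gripper's body presses on something with over 40 N, if the wrist force passes 120 N, or if a joint passes its speed limit or range.

## Working session

There is one attempt and no reset: what is moved stays moved. The work goes in short steps, Python scripts to look and compute and a tool call to move; the robot and the scene stay as the last step left them, time stands still between calls to the robot, and variables do not carry over. Pictures are saved under pics/ and viewed, at most 10 in all, crops included, and the job is handed in when it is done.

Besides the shell and the picture viewer there is one more tool, called after "Request:" as name([rows], argument=value, ...), one row to a line, values as JSON. jog_arm: Moves the arm, as the interface text tells. Its arguments: {"type":"object","properties":{"series":{"type":"array","items":{"type":"array","items":{"type":"array","items":{"type":"number"}}}},"grip":{"type":"number"},"grip_force":{"type":"number"}},"required":["series"]}

```bash
mkdir -p pics; cat > h.py <<'E'
import numpy as np,cv2
from bench import r
from scipy.spatial.transform import Rotation as Ro
def ray(c,u,v,z):
    R=np.array(c["R"]);t=np.array(c["t"]);o=-R.T@t
    d=R.T@np.array([(u-c["cx"])/c["fx"],(v-c["cy"])/c["fy"],1])
    return o+d*(z-o[2])/d[2]
def wcam():
    s=r.sense();c=r.read_camera("wrist");M=np.array(c["mount"])
    T=np.eye(4);T[:3,:3]=Ro.from_quat(s["tcp_rot"]).as_matrix();T[:3,3]=s["tool_pos"]
    W=np.linalg.inv(T@M);c["R"]=W[:3,:3];c["t"]=W[:3,3];return c
def px(c,X):
    p=np.array(c["R"])@np.array(X)+np.array(c["t"]);return [c["fx"]*p[0]/p[2]+c["cx"],c["fy"]*p[1]/p[2]+c["cy"]]
def save(c,n,f=1,roi=None):
    im=c["color"][:,:,::-1]
    if roi: im=im[roi[1]:roi[3],roi[0]:roi[2]]
    cv2.imwrite("pics/"+n,cv2.resize(im,None,fx=f,fy=f,interpolation=cv2.INTER_CUBIC))
E
python3 - <<'E'
from h import *
import pickle
for n in("top","scene"):
    c=r.read_camera(n);save(c,n+".png",1.5);pickle.dump(c,open(n+".pkl","wb"));print(n,c["fx"],-np.array(c["R"]).T@c["t"])
s=r.sense();print(s["clock"],s["tool_pos"],s["tcp_rot"],s["finger_gap"],s["wrist_force"]); print(Ro.from_quat(s["tcp_rot"]).as_matrix().round(3))
E
```

```text
top 415.7492181589187 [0.24091762 0.01451528 1.5872448 ]
scene 440.5592549219787 [ 1.29586417 -0.47771535  1.5466818 ]
0.1 [0.2220727  0.53015737 0.40391153] [ 1.97095842e-01  9.80383926e-01 -7.03772512e-04 -3.02051990e-04] 0.08808387842796542 [0.79060118 0.15162638 1.13156934]
[[-0.922  0.386 -0.001]
 [ 0.386  0.922 -0.001]
 [ 0.    -0.001 -1.   ]]
```

View pics/top.png

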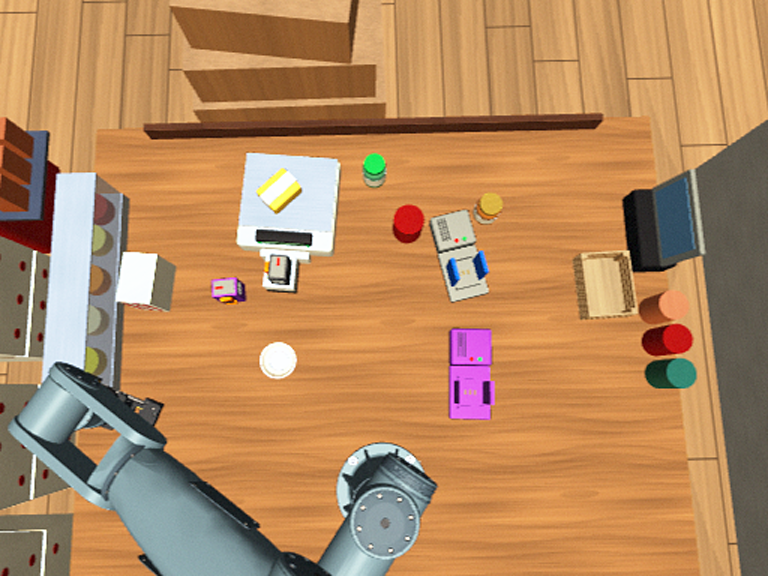

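View pics/scene.png

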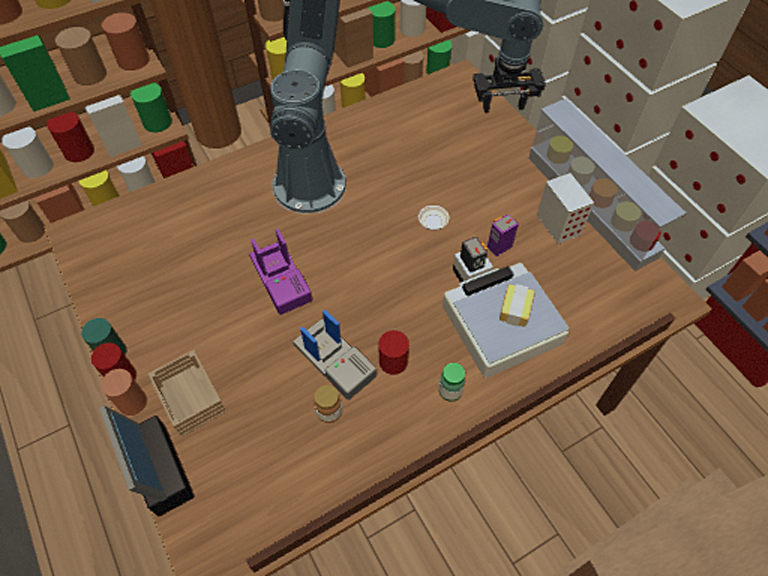

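The top view shows two packs: the dark grey one at (279,268), seated in the white scale, and a purple one at (228,290). It also shows two stands: blue-cheeked and grey at (462,268), and purple at (470,375). The grey pack in the scale and the blue-cheeked stand fit the description. I'll confirm both in one enlarged crop.

```bash
python3 - <<'E'
from h import *
import pickle
c=pickle.load(open("top.pkl","rb"));im=c["color"][:,:,::-1]
a=im[150:205,150:215];b=im[135:205,280:335]
f=lambda x:cv2.resize(x,(400,int(400*x.shape[0]/x.shape[1])),interpolation=cv2.INTER_CUBIC)
a,b=f(a),f(b);H=max(len(a),len(b));o=np.zeros((H,800,3),np.uint8);o[:len(a),:400]=a;o[:len(b),400:]=b
cv2.imwrite("pics/crop1.png",o);print(o.shape)
E
```

```text
(509, 800, 3)
```

View pics/crop1.png

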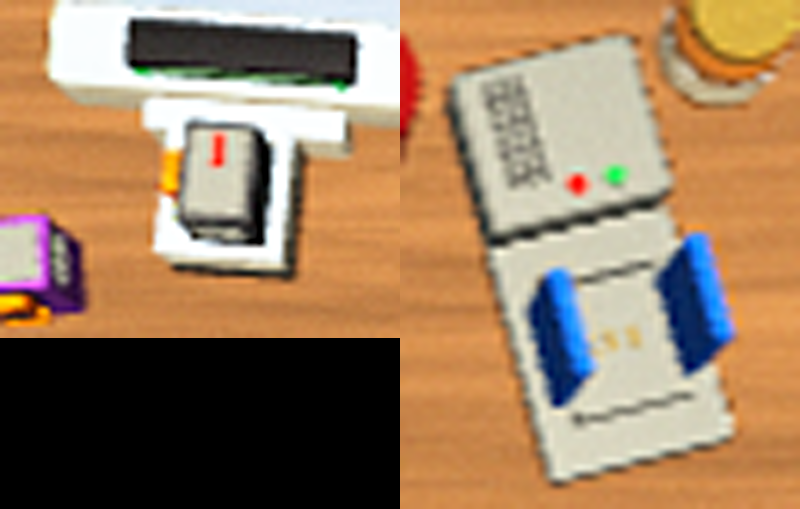

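The left crop shows the grey pack with its orange tab on the left (167,172), seated in the white well; its top face is centred near (218,172). The right crop shows the blue-cheeked stand with its bay centre near (617,340) and the grey power box at upper left.

```bash
python3 - <<'E'
from h import *
import pickle
c=pickle.load(open("top.pkl","rb"))
A=lambda x,y,z:ray(c,150+x/6.154-.4,150+y/6.154-.4,z).round(4)
B=lambda x,y,z:ray(c,280+(x-400)/7.273-.4,135+y/7.273-.4,z).round(4)
for p in [(190,123),(258,130),(248,215),(182,220),(218,170)]:print("pack",A(*p,.14))
print("tab",A(168,172,.11))
print("body edge",A(50,75,.085),A(355,105,.085),"block",A(152,250,.077),A(292,272,.077),A(298,150,.077))
for p in [(617,340)]:print("bay",B(*p,.02))
print("stops",B(615,270,.042),B(635,408,.042))
for p in [(553,270),(590,375),(702,235),(732,335)]:print("cheek",B(*p,.124))
print("box",B(450,85,.05),B(632,38,.05),B(495,240,.05),B(672,187,.05))
print("base",B(555,482,.02),B(735,435,.02))
E
```

```text
pack [0.5597 0.2527 0.14  ]
pack [0.5547 0.2132 0.14  ]
pack [0.5048 0.2189 0.14  ]
pack [0.5028 0.2569 0.14  ]
pack [0.5316 0.2363 0.14  ]
tab [0.5371 0.2703 0.11  ]
body edge [0.6035 0.3464 0.085 ] [0.5806 0.1624 0.085 ] block [0.4963 0.2852 0.077 ] [0.4811 0.2014 0.077 ] [0.5554 0.1977 0.077 ]
bay [ 0.5284 -0.2224  0.02  ]
stops [ 0.5615 -0.2199  0.042 ] [ 0.4884 -0.2266  0.042 ]
cheek [ 0.5452 -0.1768  0.124 ]
cheek [ 0.4921 -0.1926  0.124 ]
cheek [ 0.5611 -0.2513  0.124 ]
cheek [ 0.5105 -0.2633  0.124 ]
box [ 0.661  -0.1371  0.05  ] [ 0.6843 -0.2338  0.05  ] [ 0.5772 -0.1571  0.05  ] [ 0.6033 -0.2506  0.05  ]
base [ 0.4537 -0.1863  0.02  ] [ 0.4764 -0.2816  0.02  ]
```

Request:
jog_arm([
  [[-10, -4, 0, -4], [-20, -8, 0, -8], [-30, -12, 0, -12], [-40, -15.3, 0, -15], [-40, -15.3, 0, -15], [-40, -15.3, 3, -15], [-40, -15.3, 3, -15], [-40, -15.3, 3, -15], [-40, -15.3, 3, -15], [-40, -15.3, 3, -15], [-40, -15.3, 3, -15], [-40, -15.3, 3, -15], [-40, -15.3, 3, -15]],
], grip=0)

```text
clock: 1.4
tool_pos: [0.5311, 0.2358, 0.375]
tcp_rot: [0.067, 0.998, 0.0, 0.0]
wrist_force: [-0.1, 1.1, -0.1]
finger_gap: 0.088
grip_force: 0.0
```

```bash
python3 - <<'E'
from h import *
import pickle
c=wcam();save(c,"w1.png",1.5);pickle.dump(c,open("w1.pkl","wb"))
print(np.array(c["mount"]).round(3),c["fx"]);s=r.sense();print(s["clock"],s["tool_pos"],Ro.from_quat(s["tcp_rot"]).as_matrix().round(3))
E
```

```text
[[-0.    -0.956 -0.293  0.076]
 [ 1.     0.    -0.    -0.001]
 [ 0.    -0.293  0.956  0.02 ]
 [ 0.     0.     0.     1.   ]] 301.5493527241575
1.45 [0.53119658 0.23577083 0.37505261] [[-0.991  0.133  0.   ]
 [ 0.133  0.991  0.   ]
 [-0.     0.    -1.   ]]
```

View pics/w1.png

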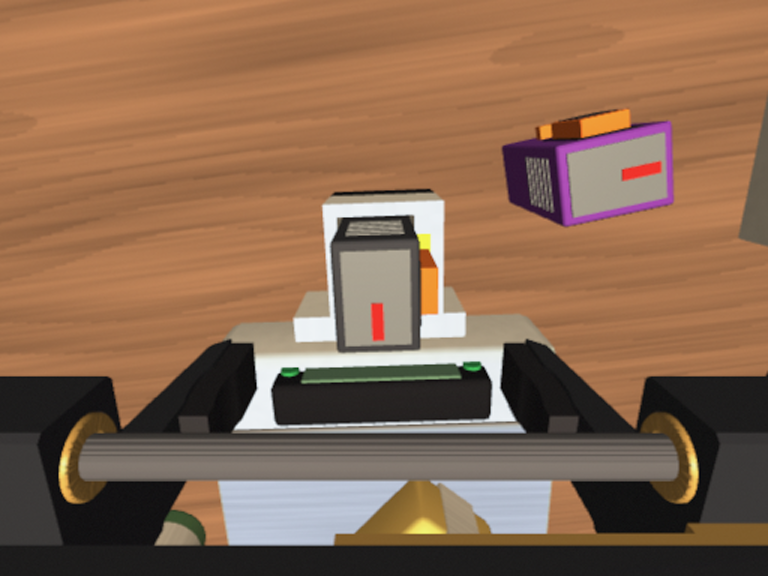

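The wrist view shows the grey pack's top face with corners near (331,240), (421,240), (420,348) and (337,351). The orange button is at (429,283) on the +y side, and the purple pack is well clear at (590,170).

```bash
python3 - <<'E'
from h import *
import pickle
c=pickle.load(open("w1.pkl","rb"))
P=lambda x,y,z:ray(c,x/1.5,y/1.5,z)
q=[P(331,239,.14),P(421,239,.14),P(420,348,.14),P(337,351,.14)]
q=np.array(q);print(q.round(4),q.mean(0).round(4))
d=[q[1]-q[0],q[2]-q[3],q[3]-q[0],q[2]-q[1]]
for v in d:print(np.hypot(*v[:2]).round(4),np.degrees(np.arctan2(v[1],v[0])).round(1))
g=[P(322,203,.077),P(443,200,.077)];v=g[1]-g[0];print("block",np.round(g,4),np.hypot(*v[:2]),np.degrees(np.arctan2(v[1],v[0])))
E
```

```text
[[0.4969 0.2168 0.14  ]
 [0.5027 0.2599 0.14  ]
 [0.5599 0.2533 0.14  ]
 [0.5559 0.2102 0.14  ]] [0.5288 0.235  0.14  ]
0.0434 82.4
0.0433 84.6
0.0593 -6.4
0.0576 -6.5
block [[0.4861 0.2067 0.077 ]
 [0.4941 0.28   0.077 ]] 0.07373532850967487 83.7766451765976
```

Request:
jog_arm([
  [[0.24, -0.06, 3, -1], [0.24, -0.06, 6, -1], [0.24, -0.06, 8.5, -1], [0.24, -0.06, 10.5, -1], [0.24, -0.06, 11.8, -1], [0.24, -0.06, 11.8, -1], [0.24, -0.06, 11.8, -1]],
])

```text
clock: 2.15
tool_pos: [0.5297, 0.2348, 0.2574]
tcp_rot: [0.058, 0.998, 0.0, 0.0]
wrist_force: [0.1, -0.9, 0.2]
finger_gap: 0.0882
grip_force: 0.0
```

Request:
jog_arm([
  [[0, 0, 0, 0], [0, 0, 0, 0], [0, 0, 0, 0], [0, 0, 0, 0], [0, 0, 0, 0], [0, 0, 0, 0], [0, 0, 0, 0], [0, 0, 0, 0], [0, 0, 0, 0], [0, 0, 0, 0]],
], grip=1, grip_force=30)

```text
clock: 3.15
tool_pos: [0.5299, 0.2344, 0.2571]
tcp_rot: [0.059, 0.998, 0.0, 0.001]
wrist_force: [2.6, 4.1, 1.6]
finger_gap: 0.044
grip_force: 30.0
```

Request:
jog_arm([
  [[0, 0, -0.15, 0], [0, 0, -0.3, 0], [0, 0, -0.45, 0], [0, 0, -0.6, 0], [0, 0, -0.6, 0]],
])

```text
clock: 3.65
tool_pos: [0.5292, 0.2343, 0.2625]
tcp_rot: [0.059, 0.998, -0.0, -0.001]
wrist_force: [-0.0, -0.0, -5.2]
finger_gap: 0.0439
grip_force: 30.0
```

Request:
jog_arm([
  [[0, 0, -0.8, 0], [0, 0, -2, 0], [0, 0, -3.5, 0], [0, 0, -5, 0], [0, 0, -6.5, 0], [0, 0, -8, 0], [0, 0, -9.5, 0], [0, 0, -10, 0], [0, 0, -10, 0]],
])

```text
clock: 4.55
tool_pos: [0.5298, 0.2344, 0.364]
tcp_rot: [0.059, 0.998, 0.0, 0.001]
wrist_force: [-0.1, 0.1, -5.2]
finger_gap: 0.0443
grip_force: 30.0
```

```bash
python3 - <<'E'
from h import *
s=r.sense();p=np.array(s["tool_pos"]);R=Ro.from_quat(s["tcp_rot"]).as_matrix();print(s["clock"],p,s["wrist_force"],s["finger_gap"])
print((R.T@(np.array([.48,0,p[2]])-p)*100).round(2), np.degrees(np.arctan2(R[1,1],R[0,1])))
E
```

```text
4.55 [0.52980194 0.23444887 0.36397319] [-0.06462915  0.14180212 -5.19842342] 0.04426236770771193
[ 2.200e+00 -2.387e+01 -2.000e-02] 83.26777362872065
```

Request:
jog_arm([
  [[0.3, -2.5, 0, -2], [0.6, -6, 0, -5], [1, -10, 0, -9], [1.4, -14, 0, -13], [1.8, -18, 0, -16], [2.1, -21.5, 0, -19], [2.2, -23.9, 0, -20.7], [2.2, -23.9, 0, -20.7], [2.2, -23.9, 2, -20.7], [2.2, -23.9, 5, -20.7], [2.2, -23.9, 8, -20.7], [2.2, -23.9, 11, -20.7], [2.2, -23.9, 12.5, -20.7], [2.2, -23.9, 13, -20.7], [2.2, -23.9, 13, -20.7]],
])

```text
clock: 6.05
tool_pos: [0.4794, 0.0001, 0.2319]
tcp_rot: [-0.122, 0.993, 0.0, -0.001]
wrist_force: [0.7, 0.4, -5.6]
finger_gap: 0.0439
grip_force: 30.0
```

Request:
jog_arm([
  [[0, 0, 0.2, 0], [0, 0, 0.35, 0], [0, 0, 0.45, 0], [0, 0, 0.5, 0], [0, 0, 0.5, 0]],
])

```text
clock: 6.55
tool_pos: [0.4797, -0.0004, 0.2279]
tcp_rot: [-0.122, 0.993, -0.0, 0.0]
wrist_force: [0.4, -0.3, -5.4]
finger_gap: 0.044
grip_force: 30.0
```

Request:
jog_arm([
  [[0, 0, 0.05, 0], [0, 0, 0.1, 0], [0, 0, 0.15, 0], [0, 0, 0.15, 0]],
])

```text
clock: 6.95
tool_pos: [0.4799, -0.0004, 0.2269]
tcp_rot: [-0.122, 0.993, -0.0, 0.0]
wrist_force: [-3.3, 0.8, 4.7]
finger_gap: 0.0438
grip_force: 29.9
```

Request:
jog_arm([
  [[0, 0, -0.05, 0], [0, 0, -0.05, 0]],
])

```text
clock: 7.15
tool_pos: [0.4798, -0.0004, 0.227]
tcp_rot: [-0.122, 0.993, -0.0, 0.0]
wrist_force: [-1.7, 1.1, 2.1]
finger_gap: 0.044
grip_force: 29.9
```

Request:
jog_arm([
  [[0, 0, 0, 0], [0, 0, 0, 0], [0, 0, 0, 0], [0, 0, 0, 0], [0, 0, 0, 0], [0, 0, 0, 0], [0, 0, 0, 0], [0, 0, 0, 0]],
], grip=0)

```text
clock: 7.95
tool_pos: [0.4797, -0.0005, 0.2267]
tcp_rot: [-0.121, 0.993, -0.0, 0.0]
wrist_force: [0.7, 0.2, 0.5]
finger_gap: 0.088
grip_force: 0.0
```

Request:
jog_arm([
  [[0, 0, -2, 0], [0, 0, -5, 0], [0, 0, -8, 0], [0, 0, -11, 0], [0, 0, -12, 0], [0, 0, -12, 22], [0, 0, -12, 45], [0, 0, -12, 90], [0, 0, -12, 90], [0, 0, -12, 90], [0, 0, -12, 90], [0, 0, -12, 90], [0, 0, -12, 90], [0, 0, -12, 90], [0, 0, -12, 90], [0, 0, -12, 90], [0, 0, -12, 90], [0, 0, -12, 90], [0, 0, -12, 90]],
])

```text
clock: 9.85
tool_pos: [0.4796, -0.0004, 0.3463]
tcp_rot: [0.615, 0.788, -0.0, -0.0]
wrist_force: [-0.2, -0.2, 0.4]
finger_gap: 0.0884
grip_force: 0.0
```

```bash
python3 - <<'E'
from h import *
import pickle
c=wcam();save(c,"w2.png",1.5);pickle.dump(c,open("w2.pkl","wb"))
s=r.sense();R=Ro.from_quat(s["tcp_rot"]).as_matrix();print(s["clock"],s["tool_pos"],s["joint_pos"][5],np.degrees(np.arctan2(R[1,1],R[0,1])))
E
```

```text
9.9 [ 4.79597311e-01 -3.75976401e-04  3.46426112e-01] -0.4938898750598122 14.0341971532121
```

View pics/w2.png

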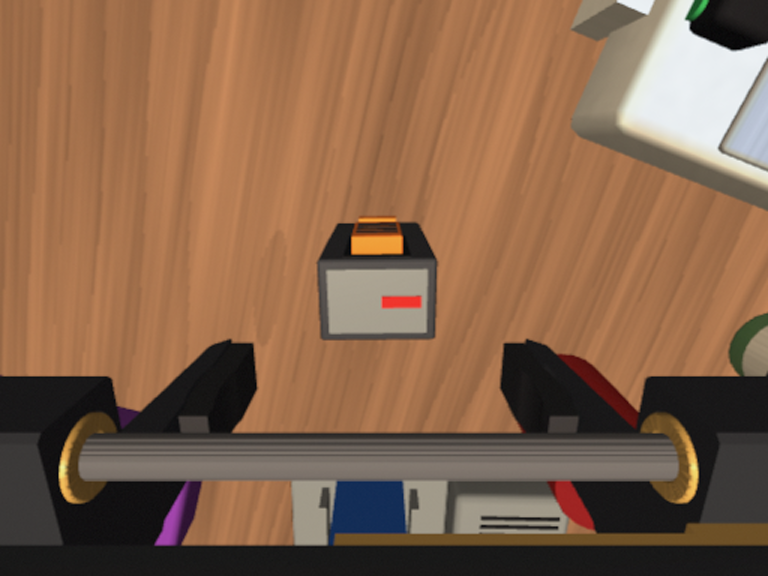

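The pack stands upright, with its top corners near (318,260), (437,258), (435,338) and (320,340). The tab faces away from the stand, which is along pack +y.

```bash
python3 - <<'E'
from h import *
import pickle
c=pickle.load(open("w2.pkl","rb"))
q=np.array([ray(c,x/1.5,y/1.5,.11) for x,y in[(318,260),(437,258),(435,338),(320,340)]])
print(q.round(4),q.mean(0).round(4))
for v in(q[1]-q[0],q[2]-q[3],q[0]-q[3],q[1]-q[2]):print(np.hypot(*v[:2]).round(4),np.degrees(np.arctan2(v[1],v[0])).round(1))
s=r.sense();R=Ro.from_quat(s["tcp_rot"]).as_matrix()
print((R.T@(q.mean(0)-s["tool_pos"])*100).round(2))
E
```

```text
[[ 0.446   0.0121  0.11  ]
 [ 0.5026  0.0273  0.11  ]
 [ 0.5135 -0.0141  0.11  ]
 [ 0.4558 -0.0297  0.11  ]] [ 0.4795 -0.0011  0.11  ]
0.0586 15.1
0.0598 15.2
0.0429 103.2
0.0428 104.9
[-7.000e-02 -2.000e-02  2.364e+01]
```

Request:
jog_arm([
  [[-4, -0.2, 0, 0], [-8, -0.4, 0, 0], [-12, -0.6, 0, 0], [-16, -0.8, 0, 0], [-20, -0.9, 0, 0], [-22.6, -0.9, 0, 0], [-22.6, -0.9, 0, 0], [-22.6, -0.9, 0, 0]],
])

```text
clock: 10.7
tool_pos: [0.5253, -0.222, 0.3462]
tcp_rot: [0.616, 0.788, 0.0, -0.001]
wrist_force: [-0.8, 0.6, -0.7]
finger_gap: 0.0885
grip_force: 0.0
```

```bash
python3 - <<'E'
from h import *
import pickle
c=wcam();save(c,"w3.png",1.5);pickle.dump(c,open("w3.pkl","wb"))
print(r.sense()["tool_pos"])
E
```

```text
[ 0.52520849 -0.22129541  0.34627775]
```

View pics/w3.png

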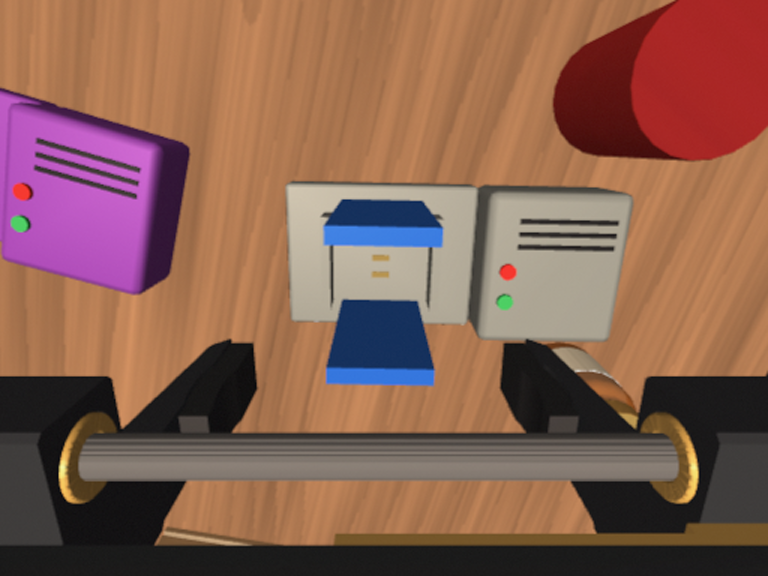

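The blue stand's cheek tops show as bright strips: the +y one spans x 325–441, y 225–245, and the -y one spans x 327–433, y 368–384. The gold contacts of the bay are at (380,266) and the power box is on the right.

```bash
python3 - <<'E'
from h import *
import pickle
c=pickle.load(open("w3.pkl","rb"))
P=lambda x,y,z:ray(c,x/1.5,y/1.5,z)
a=np.array([P(*p,.124) for p in[(325,225),(440,225),(442,245),(325,245)]])
b=np.array([P(*p,.124) for p in[(327,368),(433,367),(433,384),(327,384)]])
for q in(a,b):
    print(q.mean(0).round(4),[ (np.hypot(*v[:2]).round(4),np.degrees(np.arctan2(v[1],v[0])).round(1)) for v in(q[1]-q[0],q[2]-q[3],q[0]-q[3])])
m=(a.mean(0)+b.mean(0))/2;v=a.mean(0)-b.mean(0);print("bay",m,np.hypot(*v[:2]),np.degrees(np.arctan2(v[1],v[0])))
print("contacts",P(380,266,.02),"box near edge",P(477,338,.05),P(488,190,.05))
print("stops", P(331,247,.042),P(430,247,.042),P(331,305,.042),P(430,305,.042))
ya=np.radians(14.4);y=np.array([-np.sin(ya),np.cos(ya)]);print("pack target",m[:2]-.005*y)
E
```

```text
[ 0.5189 -0.1869  0.124 ] [(np.float64(0.0518), np.float64(13.9)), (np.float64(0.0534), np.float64(13.9)), (np.float64(0.0092), np.float64(102.0))]
[ 0.5348 -0.2563  0.124 ] [(np.float64(0.0526), np.float64(14.6)), (np.float64(0.0532), np.float64(14.0)), (np.float64(0.0089), np.float64(102.0))]
bay [ 0.52685433 -0.22160166  0.124     ] 0.07120571427526672 102.90812821731251
contacts [ 0.52818982 -0.22816585  0.02      ] box near edge [ 0.60057623 -0.25285971  0.05      ] [ 0.57770201 -0.15893408  0.05      ]
stops [ 0.49310909 -0.21781812  0.042     ] [ 0.55477883 -0.20251221  0.042     ] [ 0.5014625  -0.25648817  0.042     ] [ 0.5655903  -0.24056477  0.042     ]
pack target [ 0.52809778 -0.22644457]
```

Request:
jog_arm([
  [[4, 0.2, 0, 0], [8, 0.4, 0, 0], [12, 0.6, 0, 0], [16, 0.8, 0, 0], [20, 0.9, 0, 0], [22.5, 0.9, 0, 0], [22.5, 0.9, 0, 0], [22.5, 0.9, 0, 0], [22.5, 0.9, 3, 0], [22.5, 0.9, 6, 0], [22.5, 0.9, 9, 0], [22.5, 0.9, 11, 0], [22.5, 0.9, 12, 0], [22.5, 0.9, 12.4, 0], [22.5, 0.9, 12.4, 0], [22.5, 0.9, 12.4, 0]],
])

```text
clock: 12.35
tool_pos: [0.4805, -0.0017, 0.2237]
tcp_rot: [0.616, 0.788, 0.0, 0.001]
wrist_force: [-0.3, 0.5, 0.3]
finger_gap: 0.0884
grip_force: 0.0
```

Request:
jog_arm([
  [[0, 0, 0, 0], [0, 0, 0, 0], [0, 0, 0, 0], [0, 0, 0, 0], [0, 0, 0, 0], [0, 0, 0, 0], [0, 0, 0, 0], [0, 0, 0, 0]],
], grip=1, grip_force=30)

```text
clock: 13.15
tool_pos: [0.4798, -0.0014, 0.223]
tcp_rot: [0.616, 0.788, -0.0, -0.0]
wrist_force: [-3.3, -1.7, 4.5]
finger_gap: 0.0598
grip_force: 29.9
```

Request:
jog_arm([
  [[0, 0, -0.3, 0], [0, 0, -1.5, 0], [0, 0, -3, 0], [0, 0, -5, 0], [0, 0, -7.5, 0], [0, 0, -10, 0], [0, 0, -12.5, 0], [0, 0, -15, 0], [0, 0, -16, 0], [0, 0, -16, 0], [0, 0, -16, 0]],
])

```text
clock: 14.25
tool_pos: [0.4794, -0.0012, 0.3816]
tcp_rot: [0.616, 0.788, -0.0, -0.001]
wrist_force: [0.5, -0.2, -5.8]
finger_gap: 0.06
grip_force: 29.9
```

```bash
python3 - <<'E'
from h import *
import pickle
c=wcam();save(c,"w4.png",1.5);pickle.dump(c,open("w4.pkl","wb"))
s=r.sense();R=Ro.from_quat(s["tcp_rot"]).as_matrix();print(s["clock"],s["tool_pos"],np.degrees(np.arctan2(R[1,1],R[0,1])))
E
```

```text
14.3 [ 0.47930773 -0.00120482  0.38113443] 13.964822035977535
```

View pics/w4.png

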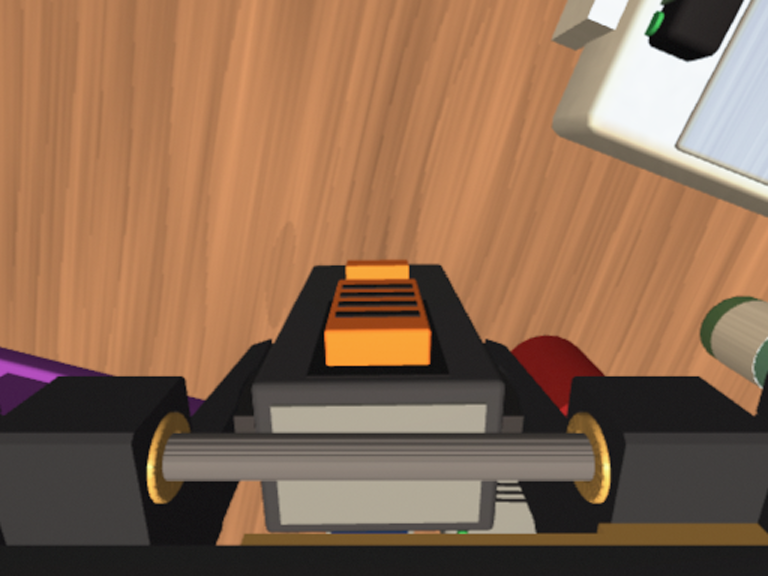

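The pack hangs squarely between the fingers. Its top face runs from (253,384)–(503,383) to (494,528)–(267,530), with the tab free at (378,325).

```bash
python3 - <<'E'
from h import *
import pickle
c=pickle.load(open("w4.pkl","rb"));s=r.sense();R=Ro.from_quat(s["tcp_rot"]).as_matrix();p=np.array(s["tool_pos"])
q=np.array([ray(c,x/1.5,y/1.5,p[2]-.113) for x,y in[(253,384),(503,383),(494,528),(267,530)]])
print(((q-p)@R*1000).round(1),((q.mean(0)-p)@R*1000).round(1))
# bottom edge of tab face, far: pack bottom +y edge
b=np.array([ray(c,x/1.5,y/1.5,p[2]-.223) for x,y in[(315,267),(441,266)]]);print(((b-p)@R*1000).round(1))
t=np.array([.5281,-.2264,p[2]]);print((R.T@(t-p)*100).round(2))
E
```

```text
[[ 21.6 -28.7 113.1]
 [ 21.9  29.4 113. ]
 [-20.3  30.4 112.9]
 [-21.  -28.5 113. ]] [  0.5   0.7 113. ]
[[ 19.9 -28.9 223.1]
 [ 20.4  29.8 223. ]]
[-23.03  -0.7   -0.03]
```

Request:
jog_arm([
  [[-2.5, -0.1, 0, 0], [-6, -0.2, 0, 0], [-10, -0.3, 0, 0], [-14, -0.5, 0, 0], [-18, -0.6, 0, 0], [-21.5, -0.7, 0, 0], [-23.1, -0.75, 0, 0], [-23.1, -0.75, 0, 0], [-23.1, -0.75, 0, 0], [-23.1, -0.75, 1, 0], [-23.1, -0.75, 2.5, 0], [-23.1, -0.75, 2.5, 0]],
])

```text
clock: 15.5
tool_pos: [0.5274, -0.2257, 0.3543]
tcp_rot: [0.615, 0.788, -0.0, -0.003]
wrist_force: [-0.5, 0.8, -6.7]
finger_gap: 0.0602
grip_force: 29.9
```

```bash
python3 - <<'E'
from h import *
c=wcam();a=c["color"][200:370,130:390,::-1];s=r.read_camera("scene")["color"][195:295,170:290,::-1]
a=cv2.resize(a,None,fx=1.8,fy=1.8,interpolation=2);s=cv2.resize(s,(int(306*1.05),306),interpolation=2)
o=np.hstack([a,s]);print(o.shape);cv2.imwrite("pics/w5.png",o)
print(r.sense()["tool_pos"])
E
```

```text
(306, 789, 3)
[ 0.52814128 -0.22653182  0.35663749]
```

View pics/w5.png

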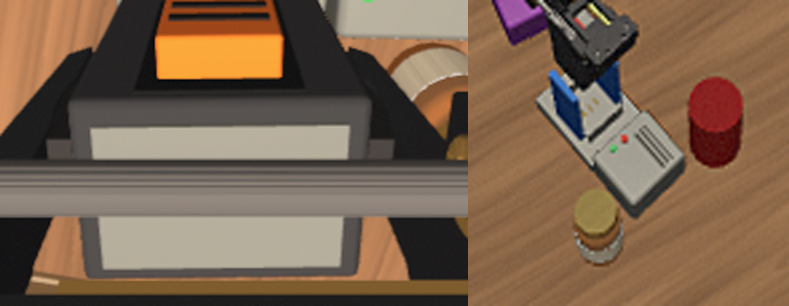

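The pack hangs above the bay, upright, between the blue cheeks, with nothing in the way. Lowering.

Request:
jog_arm([
  [[0, 0, 0.5, 0], [0, 0, 1, 0], [0, 0, 1.5, 0], [0, 0, 2, 0], [0, 0, 2.6, 0], [0, 0, 3.2, 0], [0, 0, 4, 0], [0, 0, 4.8, 0], [0, 0, 5.6, 0], [0, 0, 6.4, 0], [0, 0, 6.8, 0], [0, 0, 7, 0], [0, 0, 7, 0]],
])

```text
clock: 16.9
tool_pos: [0.5283, -0.2273, 0.2875]
tcp_rot: [0.616, 0.788, -0.0, -0.0]
wrist_force: [0.4, -0.6, -5.9]
finger_gap: 0.0595
grip_force: 29.9
```

Request:
jog_arm([
  [[0, 0, 0.4, 0], [0, 0, 0.8, 0], [0, 0, 1.2, 0], [0, 0, 1.6, 0], [0, 0, 1.9, 0], [0, 0, 2.2, 0], [0, 0, 2.5, 0], [0, 0, 2.8, 0], [0, 0, 3.1, 0], [0, 0, 3.4, 0], [0, 0, 3.7, 0], [0, 0, 3.7, 0]],
])

```text
clock: 18.1
tool_pos: [0.5282, -0.2272, 0.2501]
tcp_rot: [0.616, 0.788, -0.0, -0.0]
wrist_force: [-0.1, -0.2, -6.6]
finger_gap: 0.0592
grip_force: 29.9
```

Clear of the stops on both sides; about 7 mm left to the floor.

Request:
jog_arm([
  [[0, 0, 0.2, 0], [0, 0, 0.35, 0], [0, 0, 0.45, 0], [0, 0, 0.55, 0], [0, 0, 0.6, 0], [0, 0, 0.6, 0]],
])

```text
clock: 18.7
tool_pos: [0.5284, -0.2273, 0.2447]
tcp_rot: [0.616, 0.788, 0.0, -0.0]
wrist_force: [0.3, -0.3, -5.2]
finger_gap: 0.0598
grip_force: 29.9
```

Request:
jog_arm([
  [[0, 0, 0.05, 0], [0, 0, 0.1, 0], [0, 0, 0.15, 0], [0, 0, 0.15, 0]],
])

```text
clock: 19.1
tool_pos: [0.5283, -0.2273, 0.2431]
tcp_rot: [0.616, 0.788, -0.0, -0.0]
wrist_force: [-0.9, -0.9, -6.4]
finger_gap: 0.06
grip_force: 29.9
```

Request:
jog_arm([
  [[0, 0, 0.05, 0], [0, 0, 0.1, 0], [0, 0, 0.1, 0]],
])

```text
clock: 19.4
tool_pos: [0.5284, -0.2274, 0.243]
tcp_rot: [0.616, 0.788, -0.0, 0.0]
wrist_force: [-5.3, 1.5, 5.0]
finger_gap: 0.0599
grip_force: 29.9
```

The pack touches down at TCP z 0.243, the height expected for the bay floor. Releasing.

Request:
jog_arm([
  [[0, 0, -0.05, 0], [0, 0, -0.05, 0]],
])

```text
clock: 19.6
tool_pos: [0.5284, -0.2274, 0.243]
tcp_rot: [0.616, 0.788, -0.0, 0.0]
wrist_force: [-3.8, 1.3, 2.3]
finger_gap: 0.0601
grip_force: 29.9
```

Request:
jog_arm([
  [[0, 0, 0, 0], [0, 0, 0, 0], [0, 0, 0, 0], [0, 0, 0, 0], [0, 0, 0, 0], [0, 0, 0, 0], [0, 0, 0, 0]],
], grip=0)

```text
clock: 20.3
tool_pos: [0.5284, -0.2273, 0.2427]
tcp_rot: [0.616, 0.788, 0.0, 0.0]
wrist_force: [1.0, 0.1, 0.0]
finger_gap: 0.088
grip_force: 0.0
```

Request:
jog_arm([
  [[0, 0, -1, 0], [0, 0, -3, 0], [0, 0, -6, 0], [0, 0, -10, 0], [0, 0, -13, 0], [0, 0, -14, 0], [0, 0, -14, 0], [0, 0, -14, 0]],
])

```text
clock: 21.1
tool_pos: [0.528, -0.2271, 0.3813]
tcp_rot: [0.616, 0.788, -0.0, -0.001]
wrist_force: [0.1, -0.9, -0.3]
finger_gap: 0.0881
grip_force: 0.0
```

```bash
python3 - <<'E'
from h import *
c=wcam();save(c,"w6.png",1.5)
s=r.sense();print(s["clock"],s["tool_pos"])
from math import *
# predicted pixels of seated top corners z=.13
y=radians(14);x=np.array([cos(y),sin(y),0]);v=np.array([-sin(y),cos(y),0]);o=np.array([.5284,-.2270,.13])
print([np.round(np.array(px(c,o+a*.03*x+b*.022*v))*1.5) for a,b in[(-1,1),(1,1),(1,-1),(-1,-1)]])
E
```

```text
21.15 [ 0.52785043 -0.22701994  0.38066016]
[array([322., 250.]), array([437., 250.]), array([434., 328.]), array([325., 328.])]
```

View pics/w6.png

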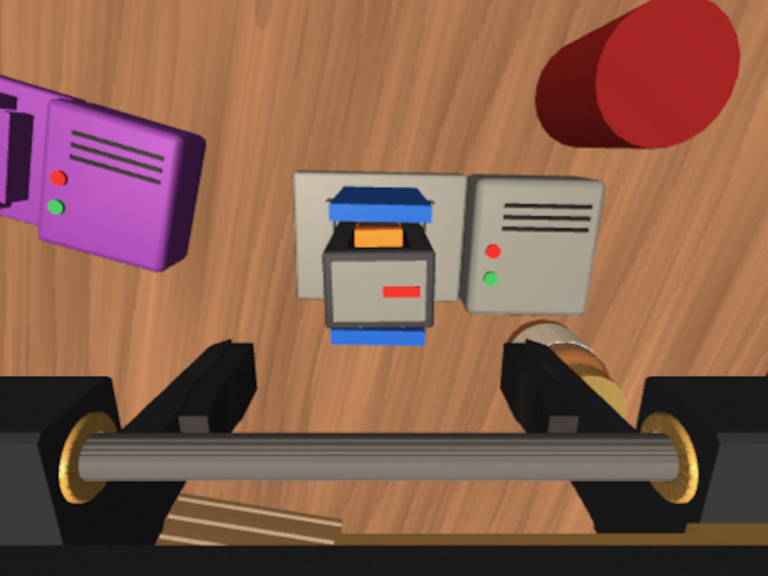

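The pack sits home and level. Its top corners (324,254), (434,252), (433,327) and (326,328) match those predicted for z = 0.13, the tab faces the +y cheek, and the gripper is clear.

```bash
python3 -c "
from bench import r
print(r.hand_in())"
```

```text
the job is handed in; nothing more can be done
None
```

The pack was lifted from the scale with its tab squeezed, stood on the bare counter, re-gripped by its ribbed faces and lowered home into the blue-cheeked charger; I handed the job in at about 21 s of the 54 s allowed.

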